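# Shim the rocking serving stand

### The job

The low wooden stand rocks because its near left foot has seized too short. Slide the flat wooden shim under that foot, then slide the wooden wedge in on top of the flat shim, thin end first, just until it is snug and all four feet carry, without shoving the stand along or lifting it off its other feet. Then press down gently on the top of the stand over that foot to check that it no longer rocks, and leave both shims in place and everything else undisturbed.

Things in the scene. Friction and masses are not known exactly. Their poses are not given: they have to be found in the camera images.
- stand: low wooden stand: slab 200 mm (its x) by 260 mm (its y), 20 mm thick, underside 30 and top 50 mm above the worktop, four rubber feet at x = +-80, y = +-110 mm. Origin at worktop level under its middle; x points away from the robot (turned up to 0.2 rad), y left, z up. 1.3 kg, loose; stands level on three feet and dips at the near left corner if pressed there
- short_foot: the stand's near left foot (x = -80, y = +110 mm), 24 mm across, ball-shaped underside of radius 12 mm. Origin on its axis at the slab's underside (30 mm up); its lowest point hangs 11.5 to 15 mm above the worktop (unknown, differs each time). The slab overhangs its axis by 20 mm at left and front. A snug wedge under it carries a few N; at 7 to 10 N the near right or far left foot begins to lift
- near_right_foot: the stand's near right foot (x = -80, y = -110 mm of the stand), rubber, 24 mm across, 30 mm tall; origin at its lowest point, which rests on the worktop and carries about 7 to 12 N
- far_left_foot: the stand's far left foot (x = +80, y = +110 mm of the stand), rubber, 24 mm across, 30 mm tall; origin at its lowest point, which rests on the worktop and carries about 7 to 12 N
- press_point (a point): point on the top of the slab straight over the short foot, 20 mm in from both edges, 50 mm above the worktop
- flat_shim: flat strip of pale wood, 110 mm (its x) by 30 mm (its y) by 6 mm thick, 30 g, lying loose; origin at the centre of its underside, either end alike
- wedge: wedge of the same wood, 90 mm (its x) by 30 mm, 30 g, loose; underside flat, top slopes evenly from 3 mm thick at the thin end (+x) to 12 mm at the thick end (-x). Origin at the centre of its underside. Slides on the flat shim under 1 N; once it meets the foot the push rises over a few mm: 3 to 5 N is snug, much more lifts the stand. Stays where left. Can be pushed at the thick end
- jar: tall glass storage jar with a wire clip lid, 106 x 94 x 163 mm, heavy, loose on the stand at its far right corner; origin at the centre of its underside. To be left alone
- spice: small spice jar with a red cap, 45 x 45 x 106 mm, loose on the stand near its far edge; origin at the centre of its underside. To be left alone
- mug: white mug with a faint pattern, 87 x 121 x 96 mm, loose behind the shims; origin at the centre of its underside. To be left alone
- lemon: lemon, 71 x 53 x 51 mm, loose in front of the stand; origin at its underside. To be left alone
- timer: round kitchen timer, 67 mm across, 57 mm tall, loose at the back left; origin at the centre of its underside. To be left alone
- salt: salt shaker, 44 mm across, 90 mm tall, loose on the left; origin at the centre of its underside. To be left alone
- tin: short food tin, 75 mm across, 58 mm tall, loose on the left; origin at the centre of its underside. To be left alone
There are look-alikes about, which are no part of the job. What is shaped like the wedge but blue or green is not meant.

How it is judged:
By the outcome, as a careful person would: the job done as asked, in the order asked, and still so for the second after the job is handed in, with the robot touching nothing.
It also fails if it takes over 72 s, if anything falls off the work surface, if the arm or the gripper's body presses on something with over 40 N, if the wrist force passes 120 N, or if a joint passes its speed limit or range.

### The arm

A 7-joint arm with a two-finger parallel gripper is mounted at the origin on a cart in front of the work surface, level with it; the furniture and walls round the work are solid. World frame = base frame: x ahead of the robot, y to its left, z up, the work surface at z = 0. Lengths are in m, angles in rad, forces in N, time in s.
With the tool pointing down it reaches from about 0.425 to 0.925 m from the base axis. Payload 6.8 kg.
Tool frame: the origin (TCP) lies on the mounting face of the last link; the fingertips stand 173 mm ahead of it and the grasp point (between the pads) lies 155 mm ahead of it; z points along the fingers, y is the line along which they close (so a half turn about z gives the same grasp; the last joint's range is limited). The gripper opens to 85 mm and grips with 20 to 120 N. Pads are 22 mm wide; open, the fingers measure 114 mm over their backs; the gripper's body (76 mm by 85 mm) begins 54 mm behind the grasp point. The pads swing forward as they close: fully open they stand 13 mm farther back than shut.
Start: joints at [-1.342, 0.477, 0.022, 1.555, -0.011, 1.109, -0.083], TCP at [0.223, 0.637, 0.405] pointing down, gripper open.
Joint ranges: [-2.96, 2.96], [-0.34, 2.1], [-1.41, 1.46], [0.24, 2.44], [-1.37, 4.51], [0.17, 1.92], [-2.96, 2.96]. Speed limits (rad/s): [2.39, 2.39, 3.14, 3.14, 3.14, 3.14, 3.14].

### API

Orientations are given as a unit quaternion [w, x, y, z].
In Python, from station import bot gives the robot as it stands. The module is installed in compiled form; this text tells all that it offers.
- The arm moves only by the shell command python3 -m pendant 'ROWS' [FORCE]. ROWS is JSON, a list of rows, each a list of 5 numbers: the finger opening in m, from 0 to 0.0854, then the shift along the tool's x, y, z in m, then the turn about the tool's z in degrees. In form: [[jaw, x, y, z, yaw], ...]. A call has 1 to 12 rows; each row shifts and turns the commanded pose from where the row before left it, along the tool's axes as they then stand; what a row does not reach is not made up. A row lasts 1/12 s, in which the tool goes at most 41.7 mm and 7.16 degrees, less where a joint would pass 70% of its speed; a pose out of reach is approached as far as the arm can. A call with a gripper value outside its range is refused whole. The fingers move at their own pace and stop on an object; FORCE is the grip in N (left out, the last holds). Time passes only in rows, so rows that do not move let the fingers close. It gives the time, the measured TCP pose, the force, the opening and the grip force at its end, in the units of the state.
- bot.get_obs(): the state, without advancing time (a new reading comes with each control period).
- bot.read_camera(name): name is "scene" or "top" or "wrist"; returns (picture, depth): 400x640x3 uint8, blue, green, red; 400x640 float32, m along the optical axis (not along the pixel's ray), 0 where there is no reading.
- bot.camera_model(name): a dict with "intrinsics" (3x3 intrinsics, pixels), "R" (3x3) and "t" (3): a world point X has camera coordinates R X + t. Camera axes: x right, y down, z forward; pixel columns grow to the right and rows downward; lengths in m; the calibration is good to about 2 mm. A picture is of the moment at which its call begins: read the wrist's pose just before it. camera_model takes no time and is no camera call; for the wrist camera it gives the pose at the moment of the call.
- bot.hand_in(): hands the job in; it is judged then, once.
Trained networks look in the newest picture that a camera, given by its name, has taken for a name from the list of things; names that differ only in an ending like _2 or _b are one class to them, and where a whole thing is asked for, a point or a joint stands for the part that bears it (a point fixed in the world has none). Each returns a list of dicts, best first, with "score" (0 to 1); they miss things now and then, are a little off and sometimes report something else, mostly with a low value. They report only what shows in the picture. A call takes as long as a camera call. They do not tell look-alikes from the thing itself.
- bot.boxes_of(name, camera): "at" ([column, row] in pixels, amid what is visible of it).
- bot.trace(name, camera): "mask" (400x640 bool, what is visible of it) and "at" ([column, row] in pixels, amid what is visible of it).
- bot.pinpoint(name, camera): "at" ([column, row] in pixels: a listed point, or the origin of a listed thing).
The state is a dict: "t": time; "q": joint angles; "joint_vel": joint speeds; "joint_torque": joint torques, N m; "eef_pos": TCP position; "tool_rot": TCP orientation; "contact_force": force on the tool from outside, world axes, zero at the start; "torque": the same for the moment, N m; "gripper_width": opening from 0.0 (shut) to 1.0 (fully open); "grasp_force": force on a finger pad.
Only numpy, scipy, OpenCV 4.12 (cv2) and the standard library are available. Lean on these libraries where they do the work, as an engineer would, in place of code of your own. Each camera call takes 0.05 s, during which the arm holds its last target. There are 200 camera calls.

## Working session

There is one attempt and no reset: what is moved stays moved. The work goes in short steps, Python scripts to look and compute and a shell command to move; the robot and the scene stay as the last step left them, time stands still between calls to the robot, and variables do not carry over. Pictures are saved under pics/ and viewed, at most 10 in all, crops included, and the job is handed in when it is done.

```bash
mkdir -p pics; cat > h.py <<'E'
import numpy as np, cv2
from station import bot
def world(cam,uv,z=None,D=None,m=None):
    m=m or bot.camera_model(cam);K,R,t=[np.array(m[k]) for k in("intrinsics","R","t")]
    r=R.T@np.linalg.inv(K)@np.array([uv[0],uv[1],1.]);c=-R.T@t
    if z is not None: return c+r*(z-c[2])/r[2]
    return c+r*D
def cloud(cam,depth,m=None):
    m=m or bot.camera_model(cam);K,R,t=[np.array(m[k]) for k in("intrinsics","R","t")]
    v,u=np.mgrid[:400,:640];p=np.stack([u,v,np.ones_like(u)],-1)@np.linalg.inv(K).T*depth[...,None]
    return (p-t)@R
E
python3 - <<'E'
from h import *
o=bot.get_obs();print(o)
for c in("top","scene"):
    im,d=bot.read_camera(c);cv2.imwrite(f"pics/{c}0.png",im);np.savez(f"{c}0.npz",im=im,d=d)
    for n in("flat_shim","wedge","stand","short_foot","press_point"):
        for f in (bot.pinpoint,):
            print(c,n,[(np.round(x["at"]),round(x["score"],2)) for x in f(n,c)][:4])
    print(bot.camera_model(c))
E
```

```text
{'t': 0.0, 'q': array([-1.34208242,  0.47779401,  0.02237156,  1.55644479, -0.01152569,
        1.10929678, -0.08311324]), 'joint_vel': array([ 0.00031181, -0.00062183,  0.00147161,  0.00042229,  0.00070848,
        0.00127099,  0.00197614]), 'joint_torque': array([-6.57759647e-04, -5.96445787e+01,  1.60744149e+00, -2.81198949e+01,
        1.23797043e-02,  9.58421471e-03,  6.58321355e-06]), 'eef_pos': array([0.22298933, 0.63681332, 0.40373294]), 'tool_rot': array([-8.94101785e-05,  1.67627415e-01,  9.85850002e-01, -9.02821766e-04]), 'contact_force': array([-0.11326763, -0.50751977,  0.12713474]), 'torque': array([0.02712128, 0.04956373, 0.02468795]), 'grasp_force': 0.0, 'gripper_width': 0.9996384172637837}
top flat_shim [(array([303., 245.]), 0.74)]
top wedge [(array([310., 208.]), 0.86), (array([196., 243.]), 0.8), (array([257., 268.]), 0.78), (array([414., 273.]), 0.41)]
top stand [(array([409., 194.]), 0.78)]
top short_foot [(array([416., 270.]), 0.64)]
top press_point [(array([376., 223.]), 0.67), (array([408., 198.]), 0.29), (array([340., 157.]), 0.2)]
{'intrinsics': array([[456
[... 231 characters left out ...]
26],
       [ 0.21709506,  0.0219754 , -0.97590308]]), 't': array([0.2771492 , 0.5620318 , 1.21201802])}
scene flat_shim [(array([426., 203.]), 0.31)]
scene wedge [(array([251., 327.]), 0.82)]
scene stand [(array([367., 178.]), 0.94)]
scene short_foot [(array([427., 206.]), 0.17)]
scene press_point [(array([368., 194.]), 0.91)]
{'intrinsics': array([[447.13853154,   0.        , 322.95729585],
       [  0.        , 447.13853154, 200.11820467],
       [  0.        ,   0.        ,   1.        ]]), 'R': array([[-0.6986426 , -0.71528475,  0.01631691],
       [-0.4762249 ,  0.44788293, -0.75671046],
       [ 0.53395539, -0.53644069, -0.65354651]]), 't': array([0.58530655, 0.1749323 , 1.17168279])}
```

View pics/top0.png

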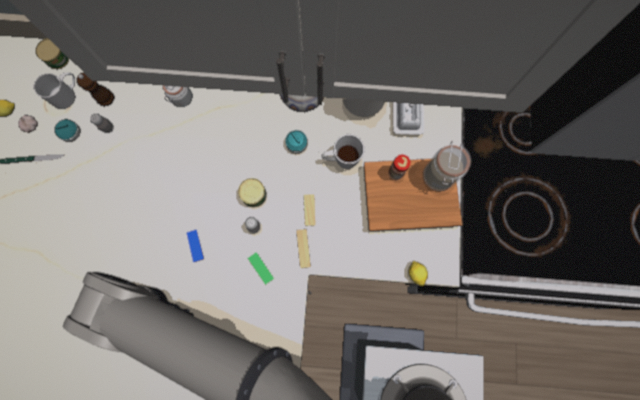

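View pics/scene0.png

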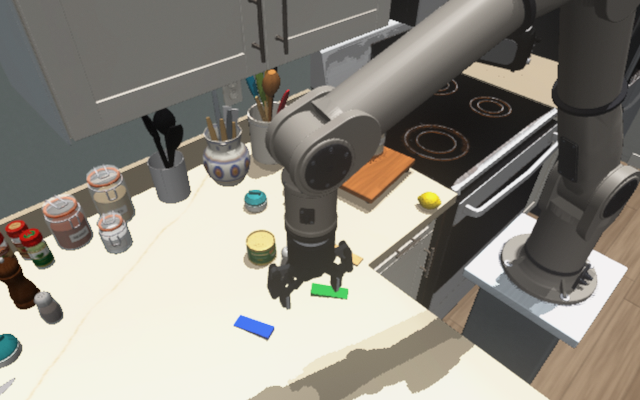

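Top view: the two pale pieces are at (310,210) (shorter, so the wedge) and (303,248) (longer, so the flat shim). The blue (195,246) and green (260,268) pieces are look-alikes. The stand's near left corner is about (370,230).

```bash
python3 - <<'E'
from h import *
z=np.load("top0.npz");im,d=z["im"],z["d"];P=cloud("top",d)
cr=im[175:295,270:430];cv2.imwrite("pics/crop1.png",cv2.resize(cr,(800,600),interpolation=cv2.INTER_CUBIC))
for n,h in(("flat_shim",.006),("wedge",.008),("stand",.05),("lemon",.02),("mug",.05),("salt",.05),("tin",.05)):
    for r in bot.trace(n,"top")[:3]:
        m=r["mask"];ys,xs=np.nonzero(m)
        c=cv2.minAreaRect(np.array([world("top",(u,v),h)[:2]*1000 for u,v in zip(xs,ys)],np.float32))
        print(n,round(r["score"],2),np.round(r["at"]),"xy,size,ang",np.round(c[0]),np.round(c[1]),round(c[2],1),np.round(cv2.boxPoints(c)).tolist() if n in("stand","flat_shim","wedge") else "")
    
for u,v in((303,232),(303,262),(309,198),(311,222)):print(u,v,np.round(P[v-2:v+3,u-2:u+3].reshape(-1,3).mean(0),4))
hsv=cv2.cvtColor(im,cv2.COLOR_BGR2HSV);print(hsv[248,303],hsv[210,310],hsv[240,340],hsv[200,390])
E
```

```text
flat_shim 0.61 [301. 248.] xy,size,ang [402. 357.] [110.  31.] 10.4 [[345.0, 362.0], [350.0, 332.0], [459.0, 352.0], [453.0, 382.0]]
wedge 0.92 [257. 269.] xy,size,ang [337. 470.] [92. 33.] 40.5 [[291.0, 453.0], [312.0, 428.0], [382.0, 488.0], [361.0, 513.0]]
wedge 0.85 [197. 240.] xy,size,ang [386. 666.] [88. 32.] 22.0 [[340.0, 665.0], [352.0, 635.0], [433.0, 668.0], [421.0, 698.0]]
wedge 0.74 [249. 193.] xy,size,ang [554. 519.] [92. 81.] 50.0 [[493.0, 510.0], [555.0, 458.0], [615.0, 529.0], [553.0, 581.0]]Traceback (most recent call last):
  File "<stdin>", line 7, in <module>
  File "h.py", line 4, in world
    m=m or bot.camera_model(cam);K,R,t=[np.array(m[k]) for k in("intrinsics","R","t")]
           ~~~~~~~~~~~~~~~~^^^^^
ValueError: time passes only in moves, steps and waits
```

View pics/crop1.png

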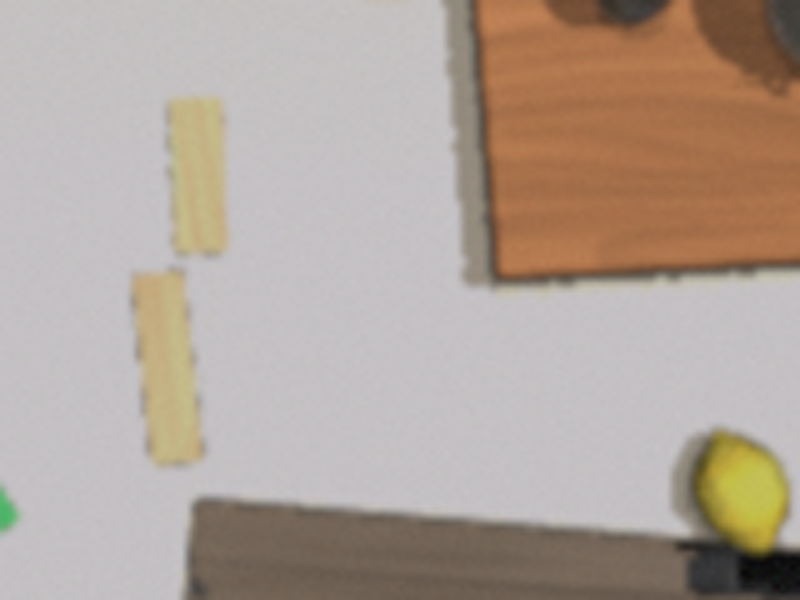

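In the crop, the wedge is at (200,175), about 31x11 px (90 mm class), and the flat shim is at (168,367), about 39x11 px (110 mm). Both are pale wood, so they match the description. The stand corner is at crop (495,278).

```bash
cat >> h.py <<'E'
def rays(m,pix,z):
    K,R,t=[np.array(m[k]) for k in("intrinsics","R","t")]
    r=np.c_[np.asarray(pix,float),np.ones(len(pix))]@np.linalg.inv(K).T@R;c=-R.T@t
    return c+r*((z-c[2])/r[:,2])[:,None]
def pose():
    o=bot.get_obs();w,x,y,z=o["tool_rot"]
    R=cv2.Rodrigues(2*np.arctan2(np.linalg.norm([x,y,z]),w)*np.array([x,y,z])/np.linalg.norm([x,y,z]))[0]
    return o,R,np.degrees(np.arctan2(R[1,1],R[0,1]))
def go(x,y,z,yaw):
    "yaw = world angle of tool y (deg, mod 180). turn first, then shifts"
    o,R,a=pose();d=(yaw-a+90)%180-90
    R2=cv2.Rodrigues(np.array([0,0,np.radians(d)]))[0]@R
    s=R2.T@(np.array([x,y,z])-o["eef_pos"])
    print("t",round(o["t"],2),"pos",np.round(o["eef_pos"],4),"yaw",round(a,2),"-> turn",round(-d,2),"then shift mm",np.round(s*1000,1),"F",np.round(o["contact_force"],2),"w",round(o["gripper_width"]*85.4,1))
E
python3 - <<'E'
from h import *
z=np.load("top0.npz");im,d=z["im"],z["d"];m=bot.camera_model("top")
hsv=cv2.cvtColor(im,cv2.COLOR_BGR2HSV)
def rect(mask,h,n):
    ys,xs=np.nonzero(mask);c=cv2.minAreaRect((rays(m,np.c_[xs,ys],h)[:,:2]*1000).astype(np.float32))
    print(n,len(xs),np.round(c[0],1),np.round(c[1],1),round(c[2],1),np.round(cv2.boxPoints(c)).tolist())
H,S,V=cv2.split(hsv)
w=np.zeros(H.shape,bool);w[175:290,290:325]=True
pale=w&(S>70)
n,l,st,_=cv2.connectedComponentsWithStats(pale.astype(np.uint8))
for i in range(1,n):
    if st[i,4]>100:rect(l==i,.007,"pale"+str(st[i]))
b=np.zeros(H.shape,bool);b[150:240,355:470]=True
b&=(S>110)&(H<20)
n,l,st,_=cv2.connectedComponentsWithStats(b.astype(np.uint8));i=1+st[1:,4].argmax();rect(l==i,.05,"stand")
ys,xs=np.nonzero(l==i);hull=cv2.convexHull((rays(m,np.c_[xs,ys],.05)[:,:2]*1000).astype(np.float32));print(np.round(cv2.approxPolyDP(hull,8,True)[:,0]).tolist())
print("stand z",np.median(cloud("top",d,m)[200:225,380:420,2]),"table z",np.median(cloud("top",d,m)[220:240,330:350,2]))
mw=bot.camera_model("wrist");o,R,a=pose();c=-np.array(mw["R"]).T@mw["t"];print("cam in tool",R.T@(c-o["eef_pos"]),"cam axes in tool",R.T@np.array(mw["R"]).T)
go(.46,.40,.40,100)
E
```

```text
pale[305 195  10  30 250] 250 [513.9 346.9] [86.5 24.3] 7.6 [[469.0, 353.0], [473.0, 329.0], [558.0, 341.0], [555.0, 365.0]]
pale[297 230  13  37 333] 333 [401.1 356.2] [105.   26.1] 11.3 [[347.0, 359.0], [352.0, 333.0], [455.0, 354.0], [450.0, 379.0]]
stand 5198 [583.3  61. ] [213.5 260.2] 7.7 [[460.0, 176.0], [495.0, -82.0], [707.0, -54.0], [672.0, 204.0]]
[[654.0, 198.0], [461.0, 172.0], [498.0, -82.0], [615.0, -60.0], [678.0, 12.0], [686.0, 101.0]]
stand z 0.0504479098511575 table z 0.001212604623052468
cam in tool [ 0.08027491 -0.00055016  0.03013322] cam axes in tool [[ 2.76328018e-04 -9.50106140e-01 -3.11926669e-01]
 [ 9.99999935e-01  1.89985575e-04  3.07192516e-04]
 [-2.32603928e-04 -3.11926733e-01  9.50106130e-01]]
t 0.75 pos [0.2231 0.6371 0.4047] yaw 70.7 -> turn -29.3 then shift mm [-192.2 -274.6    4.7] F [-0.55 -0.13 -0.22] w 85.6
```

```bash
python3 -m pendant '[[0.0854,-0.02,-0.025,0,-6],[0.0854,-0.02,-0.025,0,-6],[0.0854,-0.02,-0.025,0,-6],[0.0854,-0.02,-0.025,0,-6],[0.0854,-0.02,-0.03,0,-6],[0.06,-0.02,-0.04,0.01,0],[0.06,-0.02,-0.04,0.01,0],[0.06,-0.02,-0.04,0.01,0],[0.06,-0.02,-0.04,0.01,0],[0.06,-0.01,-0.02,0,0],[0.06,0,0,0,0],[0.06,0,0,0,0]]' 20
python3 - <<'E'
from h import *
go(.45,.355,.36,100)
m=bot.camera_model("wrist");im,d=bot.read_camera("wrist");cv2.imwrite("pics/w1.png",im);np.savez("w1.npz",im=im,d=d,**m)
E
```

```text
t: 1.75
eef_pos: [0.419, 0.3483, 0.3685]
tool_rot: [0.0, -0.091, 0.996, -0.0]
contact_force: [0.3, 0.9, 1.0]
gripper_width: 0.702
grasp_force: 0.0
t 1.75 pos [0.419  0.3483 0.3685] yaw 100.49 -> turn 0.49 then shift mm [-31.7   1.2   8.5] F [0.35 0.94 1.03] w 60.0
```

View pics/w1.png

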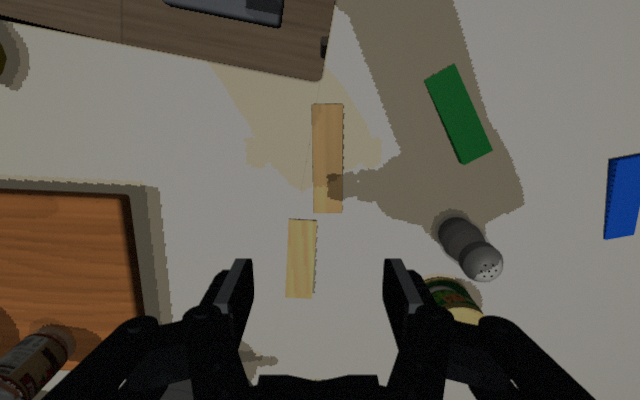

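The wrist picture, in which down is away from the robot, shows the flat shim at (328,158), the wedge at (301,258) and the stand corner at about (130,195). Next I get the thick end from depth.

```bash
python3 - <<'E'
from h import *
z=np.load("w1.npz");im,d=z["im"],z["d"];m={k:z[k] for k in("intrinsics","R","t")}
P=cloud("wrist",d,m)
S=cv2.cvtColor(im,cv2.COLOR_BGR2HSV)[...,1]
for n,(u0,u1,v0,v1) in dict(flat=(305,350,98,217),wedge=(278,325,215,303)).items():
    k=np.zeros(S.shape,np.uint8);k[v0:v1,u0:u1]=(S[v0:v1,u0:u1]>85)
    k=cv2.morphologyEx(k,cv2.MORPH_CLOSE,np.ones((5,5)));nn,l,st,_=cv2.connectedComponentsWithStats(k);i=1+st[1:,4].argmax()
    ys,xs=np.nonzero(l==i);c=cv2.minAreaRect((rays(m,np.c_[xs,ys],.007)[:,:2]*1000).astype(np.float32))
    print(n,st[i],np.round(c[0],1),np.round(c[1],1),round(c[2],1),np.round(cv2.boxPoints(c)).tolist())
    q=P[ys,xs];b=np.quantile(q[:,0],[0,.2,.4,.6,.8,1])
    print([round(np.median(q[(q[:,0]>=b[j])&(q[:,0]<=b[j+1]),2])*1000,1) for j in range(5)],"near->far")
print("table",np.median(P[200:260,200:260,2]))
go(.363,.349,.25,101)
go(.363,.349,.172,101)
E
```

```text
flat [ 312  104   31  109 3239] [400.9 354.3] [108.6  29.6] 11.3 [[345.0, 358.0], [350.0, 329.0], [457.0, 350.0], [451.0, 379.0]]
[np.float64(6.6), np.float64(6.6), np.float64(6.5), np.float64(6.6), np.float64(6.6)] near->far
wedge [ 286  219   31   79 2085] [514.1 346.2] [95.2 29.7] 6.8 [[465.0, 355.0], [469.0, 326.0], [563.0, 337.0], [560.0, 367.0]]
[np.float64(4.3), np.float64(5.9), np.float64(7.7), np.float64(9.6), np.float64(11.5)] near->far
table 0.0004640192536005011
t 1.8 pos [0.418  0.3498 0.3686] yaw 100.66 -> turn -0.34 then shift mm [ 54.1   9.6 118.6] F [-0.47  1.12  0.57] w 60.1
t 1.8 pos [0.418  0.3498 0.3686] yaw 100.66 -> turn -0.34 then shift mm [ 54.2   9.5 196.6] F [-0.47  1.12  0.57] w 60.1
```

The wedge's thick end is the far end (+x), so the wedge will be turned CCW and pushed in from the left. The flat shim is gripped at its near end and turned CW.

```bash
python3 -m pendant '[[0.05,0.02,0.0048,0.03,0],[0.05,0.02,0.0048,0.03,0],[0.05,0.014,0,0.03,0],[0.05,0,0,0.03,0],[0.05,0,0,0.03,0],[0.05,0,0,0.02,0],[0.05,0,0,0.014,0],[0.05,0,0,0.01,0],[0.05,0,0,0,0],[0.05,0,0,0,0]]' 20
python3 -c "
from h import *
go(.363,.349,.172,101)"
```

```text
t: 2.63
eef_pos: [0.3626, 0.35, 0.1744]
tool_rot: [-0.0, -0.094, 0.996, 0.0]
contact_force: [-0.3, -0.2, 0.9]
gripper_width: 0.583
grasp_force: 0.0
t 2.63 pos [0.3626 0.35   0.1744] yaw 100.79 -> turn -0.21 then shift mm [-0.2 -1.1  2.4] F [-0.35 -0.23  0.92] w 49.8
```

Lower 1.5 mm, close, then lift.

```bash
python3 -m pendant '[[0.05,0,-0.001,0.0015,0],[0.02,0,0,0,0],[0.02,0,0,0,0],[0.02,0,0,0,0],[0.02,0,0,0,0],[0.02,0,0,0,0],[0.02,0,0,0,0]]' 30
python3 -m pendant '[[0.02,0,0,-0.01,0],[0.02,0,0,-0.02,0],[0.02,0,0,-0.02,0],[0.02,0,0,0,0]]'
python3 -c "
from h import *
im,d=bot.read_camera('wrist');cv2.imwrite('pics/w2.png',im)
go(.47,.25,.22,8)"
```

```text
t: 3.22
eef_pos: [0.3635, 0.3484, 0.1739]
tool_rot: [0.001, -0.093, 0.996, 0.001]
contact_force: [-1.5, 0.1, 6.7]
gripper_width: 0.338
grasp_force: 29.8
t: 3.55
eef_pos: [0.3643, 0.349, 0.2266]
tool_rot: [0.002, -0.093, 0.996, 0.002]
contact_force: [0.2, 0.3, -0.3]
gripper_width: 0.336
grasp_force: 29.9
t 3.6 pos [0.3639 0.3487 0.2252] yaw 100.68 -> turn -87.32 then shift mm [112.5 -91.3   4.5] F [ 0.15 -0.3  -1.01] w 28.7
```

View pics/w2.png

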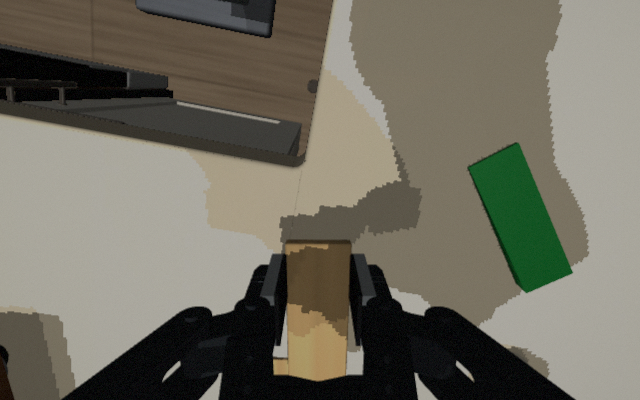

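The flat shim is held square between the pads, outer end at about (318,242). Next I turn it, refining the stand corner from the first wrist picture.

```bash
python3 -m pendant '[[0.02,0,0,0,7],[0.02,0,0,0,7],[0.02,0,0,0,7],[0.02,0,0,0,7],[0.02,0,0,0,7],[0.02,0,0,0,7],[0.02,0,0,0,7],[0.02,0,0,0,7],[0.02,0,0,0,7],[0.02,0,0,0,7],[0.02,0,0,0,7],[0.02,0,0,0,7]]'
python3 - <<'E'
from h import *
z=np.load("w1.npz");im=z["im"];m={k:z[k] for k in("intrinsics","R","t")}
h=cv2.cvtColor(im,cv2.COLOR_BGR2HSV);k=((h[...,0]<16)&(h[...,1]>120)&(h[...,2]>60));k[:,140:]=0;k[:180]=0;k[320:]=0
# edges: topmost per column / rightmost per row
e1=np.array([(u,np.nonzero(k[:,u])[0].min()) for u in range(5,110,5)]);e2=np.array([(np.nonzero(k[v])[0].max(),v) for v in range(210,300,5)])
L=[]
for e in(e1,e2):
    p=rays(m,e,.05)[:,:2]*1000;L.append(cv2.fitLine(p.astype(np.float32),cv2.DIST_HUBER,0,.01,.01).ravel())
a,b=L;A=np.array([a[:2],-b[:2]]).T;s=np.linalg.solve(A,b[2:]-a[2:]);c=a[2:]+s[0]*a[:2]
print("corner",c,"near edge ang",np.degrees(np.arctan2(a[1],a[0])),"left edge",np.degrees(np.arctan2(b[1],b[0])))
go(.465,.285,.19,8)
E
```

```text
t: 4.6
eef_pos: [0.363, 0.3479, 0.2225]
tool_rot: [0.0, 0.599, 0.801, -0.0]
contact_force: [0.4, 0.1, 0.0]
gripper_width: 0.34
grasp_force: 29.9
corner [460.75925 174.2377 ] near edge ang -82.17621 left edge 7.755264
t 4.6 pos [0.363  0.3479 0.2225] yaw 16.36 -> turn 8.36 then shift mm [-76.5  92.3  32.5] F [0.42 0.12 0.04] w 29.0
```

```bash
python3 -m pendant '[[0.02,0,0,0,4.2],[0.02,0,0,0,4.2],[0.02,-0.025,0.031,0,0],[0.02,-0.025,0.031,0,0],[0.02,-0.026,0.031,0,0],[0.02,0,0,0,0],[0.02,0,0,0.02,0],[0.02,0,0,0.012,0],[0.02,0,0,0,0],[0.02,0,0,0,0]]'
python3 -c "
from h import *
m=bot.camera_model('top');im,d=bot.read_camera('top');cv2.imwrite('pics/t2.png',cv2.resize(im[150:290,270:450],(800,600)))
go(.4656,.2859,.1755,7.8)
go(.4774,.2002,.1755,7.8)"
```

```text
t: 5.43
eef_pos: [0.4653, 0.2863, 0.1899]
tool_rot: [-0.0, 0.654, 0.757, -0.001]
contact_force: [-0.2, -0.2, 0.0]
gripper_width: 0.338
grasp_force: 29.9
t 5.48 pos [0.4656 0.2866 0.1906] yaw 8.35 -> turn 0.55 then shift mm [-0.7 -0.1 15.1] F [ 0.34  0.54 -0.49] w 29.1
t 5.48 pos [0.4656 0.2866 0.1906] yaw 8.35 -> turn 0.55 then shift mm [-87.2  -0.   15.1] F [ 0.34  0.54 -0.49] w 29.1
```

View pics/t2.png

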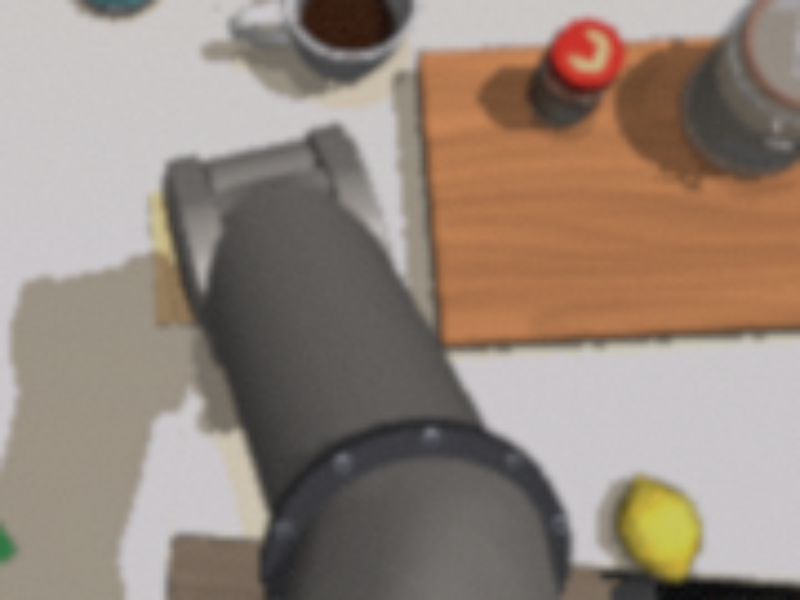

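The arm hides the shim; stand, lemon and mug are undisturbed. I lower it and slide it in.

```bash
python3 -m pendant '[[0.02,0,0,0.008,0.5],[0.02,0,0,0.0065,0],[0.02,0,0,0,0],[0.02,-0.01,0,0,0],[0.02,-0.01,0,0,0],[0.02,-0.01,0,0,0],[0.02,-0.01,0,0,0],[0.02,0,0,0,0]]'
python3 -c "
from h import *
go(.4774,.2002,.1755,7.8)"
```

```text
t: 6.15
eef_pos: [0.4723, 0.2432, 0.1766]
tool_rot: [0.001, 0.659, 0.752, -0.0]
contact_force: [-0.2, -0.7, -0.2]
gripper_width: 0.337
grasp_force: 29.9
t 6.15 pos [0.4723 0.2432 0.1766] yaw 7.56 -> turn -0.24 then shift mm [-43.3  -0.8   1.2] F [-0.16 -0.68 -0.24] w 28.8
```

```bash
python3 -m pendant '[[0.02,0,0,0.001,0],[0.02,-0.01,0,0,0],[0.02,-0.01,-0.0005,0,0],[0.02,-0.01,0,0,0],[0.02,-0.01,0,0,0],[0.02,-0.003,0,0,0],[0.02,0,0,0.001,0],[0.02,0,0,0,0]]'
python3 -c "
from h import *
go(.4774,.2002,.1745,7.8)"
```

```text
t: 6.82
eef_pos: [0.4771, 0.2039, 0.1742]
tool_rot: [-0.0, 0.658, 0.753, 0.0]
contact_force: [-0.9, -0.1, -0.9]
gripper_width: 0.336
grasp_force: 29.9
t 6.82 pos [0.4771 0.2039 0.1742] yaw 7.77 -> turn -0.03 then shift mm [-3.7 -0.2 -0.3] F [-0.92 -0.07 -0.87] w 28.7
```

```bash
python3 -m pendant '[[0.05,0,0,0,0],[0.05,0,0,0,0],[0.05,0,0,0,0],[0.05,0,0,0,0],[0.05,0,0,-0.02,0],[0.05,0.02,0,-0.03,0],[0.05,0.02,0,-0.03,0],[0.05,0.03,0,0,7],[0.05,0.03,0,0,7],[0.05,0.02,0,0,7],[0.05,0,0,0,7],[0.05,0,0,0,7]]'
python3 -m pendant '[[0.05,0,0,0,7],[0.05,0,0,0,7],[0.05,0,0,0,7],[0.05,0,0,0,7],[0.05,0,0,0,7],[0.05,0,0,0,7],[0.05,0,0,0,7],[0.05,0,0,0,6.6],[0.05,0,0,0,0]]'
python3 -c "
from h import *
print(bot.get_obs()['q'])
go(.543,.350,.178,97.2)
m=bot.camera_model('wrist');im,d=bot.read_camera('wrist');cv2.imwrite('pics/w3.png',im);np.savez('w3.npz',im=im,d=d,**m)"
```

```text
t: 7.82
eef_pos: [0.4687, 0.3255, 0.2543]
tool_rot: [-0.0, 0.854, 0.52, 0.0]
contact_force: [0.4, -1.2, -0.6]
gripper_width: 0.585
grasp_force: 0.0
t: 8.57
eef_pos: [0.4689, 0.3238, 0.254]
tool_rot: [0.0, 0.998, 0.061, -0.0]
contact_force: [-0.2, -0.1, 0.9]
gripper_width: 0.587
grasp_force: 0.0
[-1.33138301  0.66097591  0.8526841   1.97311401 -0.68190172  0.82221633
 -1.5396999 ]
t 8.57 pos [0.4689 0.3238 0.254 ] yaw -82.97 -> turn -0.17 then shift mm [ 76.9 -16.8  76. ] F [-0.24 -0.09  0.85] w 50.1
```

View pics/w3.png

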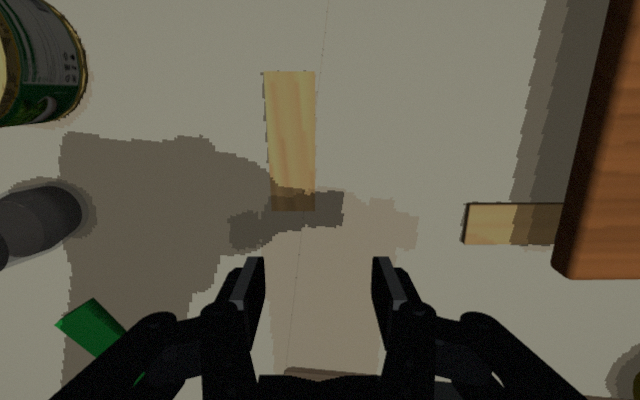

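The flat shim pokes out from under the stand's near left corner, outer end at (465,222). The wedge is at (290,140), thick end at the top.

```bash
python3 - <<'E'
from h import *
z=np.load("w3.npz");im,d=z["im"],z["d"];m={k:z[k] for k in("intrinsics","R","t")}
print("wedge corners(thick z12)",np.round(rays(m,[(264,72),(315,72)],.012)*1000,1).tolist(),"thin",np.round(rays(m,[(272,211),(315,208)],.003)*1000,1).tolist())
f=rays(m,[(468,203),(465,243),(560,204),(563,245)],.006)[:,:2]*1000
print("flat",np.round(f,1).tolist());c=rays(m,[(553,266),(610,0)],.05)[:,:2]*1000;print("stand corner",np.round(c,1))
F=np.array([483.3,157.1]);a=np.radians(7.8);M=np.array([[np.cos(a),np.sin(a)],[-np.sin(a),np.cos(a)]])
print("flat rel foot in stand axes",np.round((f-F)@M.T,1).tolist(),np.round((c-F)@M.T,1))
E
```

```text
wedge corners(thick z12) [[556.0, 365.8, 12.0], [559.7, 336.0, 12.0]] thin [[466.9, 355.1, 3.0], [472.7, 325.6, 3.0]]
flat [[490.1, 222.6], [460.7, 216.9], [497.1, 160.1], [467.8, 147.4]]
stand corner [[470.4 186. ]
 [604.3 206.3]]
flat rel foot in stand axes [[15.7, 64.0], [-14.2, 62.3], [14.1, 1.1], [-16.7, -7.5]] [[ -8.8  30.3]
 [126.6  32.4]]
```

```bash
python3 -m pendant '[[0.05,0.025,-0.0055,0,0],[0.05,0.025,-0.0055,0,0],[0.05,0.026,-0.005,0,0],[0.05,0,0,0.025,0],[0.05,0,0,0.025,0],[0.05,0,0,0.015,0],[0.05,0,0,0.008,0],[0.05,0,0,0,0],[0.05,0,0,0,0]]'
python3 -c "
from h import *
go(.542,.349,.178,97)"
```

```text
t: 9.37
eef_pos: [0.5427, 0.3486, 0.1817]
tool_rot: [0.0, 0.998, 0.063, 0.0]
contact_force: [0.2, 0.3, 0.6]
gripper_width: 0.59
grasp_force: 0.0
t 9.37 pos [0.5427 0.3486 0.1817] yaw -82.75 -> turn 0.25 then shift mm [-0.7 -0.5  3.7] F [0.19 0.28 0.58] w 50.4
```

```bash
python3 -m pendant '[[0.05,0,0,0.0035,0],[0.02,0,0,0,0],[0.02,0,0,0,0],[0.02,0,0,0,0],[0.02,0,0,0,0],[0.02,0,0,0,0],[0.02,0,0,0,0]]' 30
python3 -c "
from h import *
go(.542,.349,.178,97)"
python3 -m pendant '[[0.02,0,0,-0.01,0],[0.02,0,0,-0.02,0],[0.02,0,0,-0.03,0],[0.02,0,0,0,-7],[0.02,0,0,0,-7],[0.02,0,0,0,-7],[0.02,0,0,0,-7],[0.02,0,0,0,-7],[0.02,0,0,0,-7],[0.02,0,0,0,-7],[0.02,0,0,0,-7],[0.02,0,0,0,-7]]'
python3 -m pendant '[[0.02,0,0,0,-7],[0.02,0,0,0,-7],[0.02,0,0,0,-7],[0.02,0,0,0,-6.5],[0.02,0,0,0,0]]'
python3 -c "
from h import *
go(.4665,.2797,.20,7.8)"
```

```text
t: 9.95
eef_pos: [0.5429, 0.3489, 0.1788]
tool_rot: [-0.001, 0.998, 0.063, 0.0]
contact_force: [-1.7, -0.3, 6.4]
gripper_width: 0.335
grasp_force: 29.9
t 9.95 pos [0.5429 0.3489 0.1788] yaw -82.79 -> turn 0.21 then shift mm [-0.9 -0.2  0.8] F [-1.71 -0.29  6.41] w 28.6
t: 10.95
eef_pos: [0.5427, 0.3485, 0.2384]
tool_rot: [0.0, 0.816, 0.577, 0.0]
contact_force: [-0.7, -0.9, -0.5]
gripper_width: 0.336
grasp_force: 29.7
t: 11.37
eef_pos: [0.5429, 0.3482, 0.2385]
tool_rot: [0.0, 0.657, 0.754, 0.0]
contact_force: [0.2, 0.1, 0.2]
gripper_width: 0.336
grasp_force: 29.7
t 11.37 pos [0.5429 0.3482 0.2385] yaw 7.89 -> turn 0.09 then shift mm [-57.5 -85.   38.5] F [0.18 0.15 0.25] w 28.7
```

```bash
python3 -m pendant '[[0.02,-0.015,-0.028,0,0],[0.02,-0.015,-0.028,0,0],[0.02,-0.015,-0.028,0,0],[0.02,-0.0155,0,0,0],[0.02,0,0,0,0],[0.02,0,0,0.02,0],[0.02,0,0,0.02,0],[0.02,0,0,0.01,0],[0.02,0,0,0,0],[0.02,0,0,0,0]]'
python3 -c "
from h import *
go(.467,.276,.187,7.8)
go(.4751,.2166,.1853,7.8)"
```

```text
t: 12.2
eef_pos: [0.468, 0.2777, 0.1877]
tool_rot: [0.0, 0.658, 0.753, -0.0]
contact_force: [0.5, 0.5, -0.2]
gripper_width: 0.338
grasp_force: 29.8
t 12.2 pos [0.468  0.2777 0.1877] yaw 7.63 -> turn -0.17 then shift mm [-1.5 -1.3  0.7] F [ 0.45  0.49 -0.23] w 28.9
t 12.2 pos [0.468  0.2777 0.1877] yaw 7.63 -> turn -0.17 then shift mm [-61.4  -1.3   2.5] F [ 0.45  0.49 -0.23] w 28.9
```

```bash
python3 -m pendant '[[0.02,-0.01,-0.0013,0,-0.2],[0.02,-0.01,0,0,0],[0.02,-0.01,0,0.0015,0],[0.02,-0.01,0,0,0],[0.02,-0.01,0,0,0],[0.02,-0.01,0,0,0],[0.02,0,0,0,0],[0.02,0,0,0,0]]'
python3 -c "
from h import *
go(.4751,.2166,.1848,7.8)"
```

```text
t: 12.87
eef_pos: [0.4747, 0.217, 0.1865]
tool_rot: [-0.0, 0.657, 0.754, 0.0]
contact_force: [-0.7, -0.1, 0.5]
gripper_width: 0.335
grasp_force: 29.8
t 12.87 pos [0.4747 0.217  0.1865] yaw 7.8 -> turn -0.0 then shift mm [-0.4  0.4  1.7] F [-0.75 -0.1   0.45] w 28.6
```

```bash
python3 -m pendant '[[0.02,0,0,0.0012,0],[0.05,0,0,0,0],[0.05,0,0,0,0],[0.05,0,0,0,0],[0.05,0,0,-0.02,0],[0.05,0,0,-0.03,0],[0,0.02,0,0,0],[0,0.02,0,0,0],[0,0,0,0,0],[0,0,0,0,0],[0,0,0,0,0]]'
python3 -c "
from h import *
go(.4702,.2522,.183,7.8)
m=bot.camera_model('wrist');im,d=bot.read_camera('wrist');cv2.imwrite('pics/w4.png',im);np.savez('w4.npz',im=im,d=d,**m)"
```

```text
t: 13.78
eef_pos: [0.4687, 0.2572, 0.2349]
tool_rot: [0.0, 0.657, 0.754, -0.0]
contact_force: [0.6, -1.1, -0.9]
gripper_width: 0.004
grasp_force: 0.0
t 13.78 pos [0.4687 0.2572 0.2349] yaw 7.92 -> turn 0.12 then shift mm [-5.1  0.8 51.9] F [ 0.57 -1.11 -0.85] w 0.3
```

View pics/w4.png

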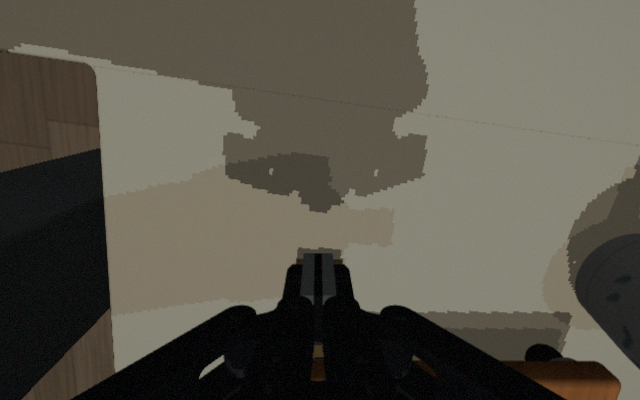

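The closed fingers show at (318,290), and the wedge's thick end is visible just behind them at (318,255).

```bash
python3 - <<'E'
from h import *
z=np.load("w4.npz");m={k:z[k] for k in("intrinsics","R","t")}
F=np.array([483.3,157.1]);a=np.radians(7.8);M=np.array([[np.cos(a),np.sin(a)],[-np.sin(a),np.cos(a)]])
for p,h in(((297,249),.006),((341,249),.006),((297,263),.018),((343,263),.018)):print(p,h,np.round(M@(rays(m,[p],h)[0,:2]*1000-F),1))
P=cloud("wrist",z["d"],m)
for v in range(240,268,3):print(v,np.round(P[v,300]*1000,1), np.round(M@(P[v,300,:2]*1000-F),1))
print(z["im"][244:268:3,300].tolist())
go(.4692,.2600,.183,7.8)
E
```

```text
(297, 249) 0.006 [-14.7  84.4]
(341, 249) 0.006 [13.9 84.5]
(297, 263) 0.018 [-14.1  80.7]
(343, 263) 0.018 [14.5 80.8]
240 [ 4.584e+02  2.425e+02 -3.000e-01] [-13.1  88. ]
243 [458.7 240.7   0.5] [-13.   86.2]
246 [4.590e+02 2.384e+02 2.000e-01] [-13.1  83.8]
249 [4.592e+02 2.362e+02 2.000e-01] [-13.1  81.6]
252 [459.5 234.4   1. ] [-13.1  79.8]
255 [459.8 231.9   0.5] [-13.2  77.3]
258 [460.  230.1   1.3] [-13.2  75.5]
261 [460.2 232.5   9.9] [-12.7  77.8]
264 [459.5 262.9  70. ] [ -9.2 108.1]
267 [459.7 262.8  72.4] [ -9.1 107.9]
[[102, 121, 128], [73, 88, 92], [54, 64, 69], [56, 67, 70], [57, 65, 71], [28, 40, 44], [22, 36, 44], [4, 4, 3]]
t 13.83 pos [0.4689 0.2567 0.2349] yaw 7.87 -> turn 0.07 then shift mm [ 3.3  0.8 51.9] F [-0.33 -0.34  0.67] w -0.1
```

```bash
python3 -m pendant '[[0,0.004,0.0008,0,0],[0,0,0,0.02,0],[0,0,0,0.02,0],[0,0,0,0.012,0],[0,0,0,0,0],[0,0,0,0,0],[0,0,0,0,0]]' 
python3 -c "
from h import *
go(.4692,.2600,.183,7.8)"
python3 -m pendant '[[0,-0.004,0,0,0],[0,-0.004,0,0,0],[0,0,0,0,0],[0,0,0,0,0]]' 
python3 -c "
from h import *
F=[bot.get_obs()['contact_force'][1]]
print(F)"
```

```text
t: 14.42
eef_pos: [0.4696, 0.2614, 0.1837]
tool_rot: [0.0, 0.657, 0.754, 0.0]
contact_force: [-0.3, -0.1, -0.2]
gripper_width: 0.002
grasp_force: 0.0
t 14.42 pos [0.4696 0.2614 0.1837] yaw 7.86 -> turn 0.06 then shift mm [-1.3 -0.6  0.7] F [-0.33 -0.13 -0.16] w 0.2
t: 14.75
eef_pos: [0.4705, 0.2532, 0.1836]
tool_rot: [0.0, 0.657, 0.754, 0.0]
contact_force: [0.5, -0.7, -0.1]
gripper_width: 0.001
grasp_force: 0.0
[np.float64(-0.6899068619311183)]
```

```bash
python3 -m pendant '[[0,-0.004,0,0,0],[0,-0.004,0,0,0],[0,-0.004,0,0,0],[0,-0.004,0,0,0],[0,0,0,0,0],[0,0,0,0,0]]' 
python3 -m pendant '[[0,-0.002,0,0,0],[0,0,0,0,0],[0,0,0,0,0]]' 
python3 -m pendant '[[0,-0.002,0,0,0],[0,0,0,0,0],[0,0,0,0,0]]'  | egrep 'pos|force'
python3 -c "
from h import *
for i in range(4):
    bot.read_camera('scene');o=bot.get_obs();print(o['contact_force'],o['eef_pos'])"
```

```text
t: 15.25
eef_pos: [0.4726, 0.2373, 0.1831]
tool_rot: [-0.0, 0.657, 0.754, -0.0]
contact_force: [-0.2, -0.3, 0.1]
gripper_width: 0.002
grasp_force: 0.0
t: 15.5
eef_pos: [0.4727, 0.2358, 0.1831]
tool_rot: [-0.0, 0.657, 0.754, -0.0]
contact_force: [-0.3, -0.7, 0.5]
gripper_width: -0.005
grasp_force: 0.0
eef_pos: [0.473, 0.2337, 0.1831]
contact_force: [0.5, -0.5, -0.2]
grasp_force: 0.0
[0.34446872 0.43162579 0.03859063] [0.47302522 0.23376914 0.18311576]
[ 0.25495412  0.20515754 -0.37479733] [0.47303035 0.23379877 0.18311104]
[0.03090861 0.16349289 0.18909952] [0.47303862 0.23384558 0.18312815]
[0.55040946 0.51226802 0.1987612 ] [0.47300114 0.23386613 0.18311835]
```

```bash
for i in 1 2 3 4; do
python3 -m pendant '[[0,-0.0015,0,0,0],[0,0,0,0,0],[0,0,0,0,0]]'  | egrep 'pos|contact'
python3 -m pendant '[[0,0,0,0,0]]'  | egrep 'contact';done
```

```text
eef_pos: [0.4732, 0.2322, 0.1831]
contact_force: [0.1, 1.0, 0.0]
contact_force: [0.3, -0.8, 0.3]
eef_pos: [0.4735, 0.2307, 0.1831]
contact_force: [0.0, -0.4, 0.6]
contact_force: [0.2, -0.8, -0.6]
eef_pos: [0.4737, 0.2292, 0.1832]
contact_force: [0.4, -0.3, 0.0]
contact_force: [0.7, -0.1, 0.1]
eef_pos: [0.4739, 0.2277, 0.1831]
contact_force: [0.3, 0.3, -0.5]
contact_force: [-0.6, -0.7, -0.5]
```

```bash
for i in 1 2 3 4 5; do
python3 -m pendant '[[0,-0.0015,0,0,0],[0,0,0,0,0],[0,0,0,0,0]]'  | egrep 'pos|contact'
python3 -m pendant '[[0,0,0,0,0]]'  | egrep 'contact';done
```

```text
eef_pos: [0.4741, 0.2262, 0.1831]
contact_force: [-0.4, 0.0, -0.7]
contact_force: [-0.3, 0.4, -0.2]
eef_pos: [0.4743, 0.2247, 0.1831]
contact_force: [0.5, -0.0, -0.7]
contact_force: [-0.7, -0.3, 0.8]
eef_pos: [0.4745, 0.2233, 0.1831]
contact_force: [1.0, 0.2, 0.1]
contact_force: [-0.3, 0.5, -0.3]
eef_pos: [0.4747, 0.2218, 0.1831]
contact_force: [0.4, 0.2, 0.2]
contact_force: [0.2, 0.2, 0.2]
eef_pos: [0.4749, 0.2203, 0.1831]
contact_force: [-0.5, -0.2, 0.5]
contact_force: [0.3, -0.5, 0.2]
```

```bash
for i in 1 2 3 4 5; do
python3 -m pendant '[[0,-0.0015,0,0,0],[0,0,0,0,0],[0,0,0,0,0]]'  | egrep 'pos|contact'
python3 -m pendant '[[0,0,0,0,0]]'  | egrep 'contact';done
```

```text
eef_pos: [0.4751, 0.2188, 0.1831]
contact_force: [-0.0, -0.2, -0.3]
contact_force: [0.7, 0.2, 0.3]
eef_pos: [0.4753, 0.2173, 0.1831]
contact_force: [0.2, -0.1, 0.3]
contact_force: [-0.2, 0.2, -0.7]
eef_pos: [0.4755, 0.2158, 0.1831]
contact_force: [0.5, -0.2, 1.2]
contact_force: [0.5, -0.1, 0.5]
eef_pos: [0.4757, 0.2144, 0.1831]
contact_force: [0.0, 0.1, -0.8]
contact_force: [0.3, 0.7, 0.2]
eef_pos: [0.4759, 0.2129, 0.1831]
contact_force: [0.1, 0.1, -0.1]
contact_force: [0.2, 0.7, 0.2]
```

```bash
for i in 1 2; do
python3 -m pendant '[[0,-0.0015,0,0,0],[0,0,0,0,0],[0,0,0,0,0]]'  | egrep 'pos|contact'
python3 -m pendant '[[0,0,0,0,0]]'  | egrep 'contact';done
python3 - <<'E'
from h import *
m=bot.camera_model('wrist');im,d=bot.read_camera('wrist')
F=np.array([483.3,157.1]);a=np.radians(7.8);M=np.array([[np.cos(a),np.sin(a)],[-np.sin(a),np.cos(a)]])
P=cloud('wrist',d,m)*1000;Q=P.copy();Q[...,:2]=(P[...,:2]-F)@M.T
for h0,h1 in((4,8),(13,20)):
    k=(Q[...,2]>h0)&(Q[...,2]<h1)&(abs(Q[...,0])<25)&(Q[...,1]>15)&(Q[...,1]<110)
    q=Q[k];print(h0,len(q));
    for x in range(-20,20,5):
        s=q[(q[:,0]>=x)&(q[:,0]<x+5)]
        if len(s):print(x,len(s),np.round([s[:,1].min(),s[:,1].max()],1))
cv2.imwrite('pics/w5.png',im)
E
```

```text
eef_pos: [0.4761, 0.2116, 0.1831]
contact_force: [0.2, 0.5, 0.6]
contact_force: [-1.0, 1.0, -0.6]
eef_pos: [0.4763, 0.2102, 0.1831]
contact_force: [0.9, 2.2, -0.4]
contact_force: [-0.6, 2.0, -0.8]
4 837
-20 8 [51.9 56.6]
-15 205 [52.3 64.4]
-10 139 [54.5 64.2]
-5 78 [60.5 64.1]
0 85 [60.4 64.1]
5 140 [54.6 63.9]
10 182 [53.  63.9]
13 248
-15 14 [59.6 61. ]
-10 41 [59.7 64.7]
-5 68 [63.6 65.2]
0 69 [63.6 65. ]
5 43 [59.9 64.7]
10 13 [60.  60.5]
```

View pics/w5.png

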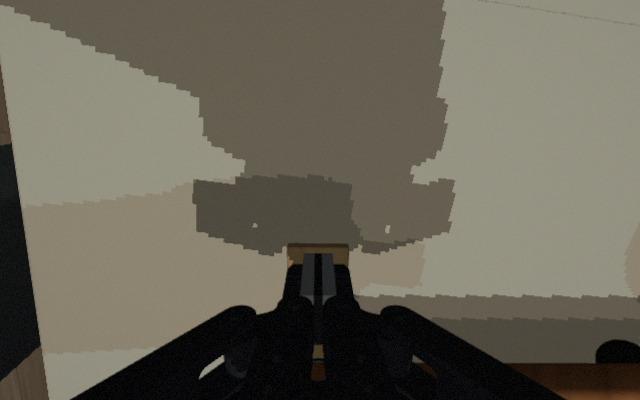

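The force has begun to rise, 2 N at 0.2102. The flat shim's outer end shows at (318,248) and hasn't moved. I go on in finer steps.

```bash
for i in 1 2; do
python3 -m pendant '[[0,-0.0006,0,0,0],[0,0,0,0,0],[0,0,0,0,0]]'  | egrep 'pos|contact'
python3 -m pendant '[[0,0,0,0,0]]'  | egrep 'contact';
python3 -m pendant '[[0,0,0,0,0]]'  | egrep 'contact';done
```

```text
eef_pos: [0.4764, 0.2097, 0.1831]
contact_force: [-0.8, 2.9, -0.2]
contact_force: [-0.8, 4.4, -0.4]
contact_force: [-1.3, 3.7, -0.0]
eef_pos: [0.4765, 0.2089, 0.1831]
contact_force: [-2.0, 4.0, -0.3]
contact_force: [-0.3, 4.1, -0.9]
contact_force: [-0.1, 5.0, 0.1]
```

Snug at about 4.4 N. I back off, rise, and go over the press point.

```bash
python3 -m pendant '[[0,0.004,0,0,0],[0,0.015,0,0,0],[0,0.015,0,0,0],[0,0,0,-0.03,0],[0,0,0,-0.03,0],[0,0,0,-0.01,0],[0,-0.03,0,0,0],[0,-0.03,0,0,0],[0,-0.025,0,0,0],[0,0,0,0,0],[0,0,0,0,0]]'
python3 -c "
from h import *
go(.4833,.1571,.232,7.8)
print([(np.round(r['at']),r['score']) for r in []])"
```

```text
t: 23.08
eef_pos: [0.4836, 0.156, 0.253]
tool_rot: [0.0, 0.658, 0.753, -0.001]
contact_force: [-0.5, 1.9, -0.5]
gripper_width: -0.001
grasp_force: 0.0
t 23.08 pos [0.4836 0.156  0.253 ] yaw 7.64 -> turn -0.16 then shift mm [ 1.2 -0.1 21. ] F [-0.53  1.88 -0.46] w -0.0
[]
```

```bash
python3 -m pendant '[[0,0.001,0,0.015,0],[0,0,0,0.01,0],[0,0,0,0,0],[0,0,0,0,0]]' | egrep 'pos|contact'
for i in 1 2 3 4 5; do python3 -m pendant '[[0,0,0,0.001,0],[0,0,0,0,0],[0,0,0,0,0]]' | egrep 'pos|contact';done
```

```text
eef_pos: [0.4829, 0.1597, 0.2274]
contact_force: [0.0, -0.7, -0.1]
eef_pos: [0.4835, 0.1595, 0.2275]
contact_force: [0.7, 0.1, 0.1]
eef_pos: [0.4834, 0.1593, 0.2263]
contact_force: [0.1, -0.7, -0.5]
eef_pos: [0.4834, 0.1593, 0.2251]
contact_force: [0.4, -0.3, -0.8]
eef_pos: [0.4834, 0.1593, 0.2241]
contact_force: [0.3, -0.4, -0.2]
eef_pos: [0.4835, 0.1593, 0.2233]
contact_force: [-0.5, -0.4, 2.9]
```

```bash
for i in 1 2 3; do python3 -m pendant '[[0,0,0,0.0007,0],[0,0,0,0,0],[0,0,0,0,0]]' | egrep 'pos|contact';done
```

```text
eef_pos: [0.4835, 0.1592, 0.2231]
contact_force: [-2.7, -0.2, 11.5]
eef_pos: [0.4836, 0.1592, 0.223]
contact_force: [-4.9, -1.5, 18.9]
eef_pos: [0.4836, 0.1591, 0.2228]
contact_force: [-7.8, -1.9, 25.7]
```

The stand is stiff: 0.3 mm of travel from 11 to 26 N, so no rocking. I lift off, clear, and take a last look.

```bash
python3 -m pendant '[[0,0,0,-0.001,0],[0,0,0,-0.001,0],[0,0,0,-0.01,0],[0,0,0,-0.03,0],[0,0,0,-0.04,0],[0,0.02,0,-0.04,0],[0,0.035,0,-0.02,0],[0,0.035,0,0,0],[0,0.035,0,0,0],[0,0.035,0,0,0],[0,0,0,0,0],[0,0,0,0,0]]' | egrep 'pos|contact|t:'
python3 - <<'E'
from h import *
m=bot.camera_model('wrist');iw,dw=bot.read_camera('wrist');mt=bot.camera_model('top');it,dt=bot.read_camera('top')
z=np.load("top0.npz")
F=np.array([483.3,157.1]);a=np.radians(7.8);M=np.array([[np.cos(a),np.sin(a)],[-np.sin(a),np.cos(a)]])
b=cv2.absdiff(it,z["im"]).max(2);print("stand-area diff px >60:",(b[150:235,372:470]>60).sum())
P=cloud('top',dt,mt);print("slab z near-left, near-right, far-left",[round(float(np.median(P[v-3:v+4,u-3:u+4,2]))*1000,2) for u,v in((380,220),(450,215),(378,175))])
P0=cloud('top',z["d"],mt);print("before",[round(float(np.median(P0[v-3:v+4,u-3:u+4,2]))*1000,2) for u,v in((380,220),(450,215),(378,175))])
cv2.imwrite('pics/f.png',np.vstack([cv2.resize(it[150:290,270:450],(386,300)),cv2.resize(iw,(386,300))]))
E
```

```text
t: 26.42
eef_pos: [0.4606, 0.3188, 0.3604]
tool_rot: [-0.0, 0.655, 0.756, -0.0]
contact_force: [-0.2, -1.1, -0.3]
stand-area diff px >60: 30
slab z near-left, near-right, far-left [50.53, 49.98, 51.15]
before [50.7, 50.18, 50.93]
```

View pics/f.png

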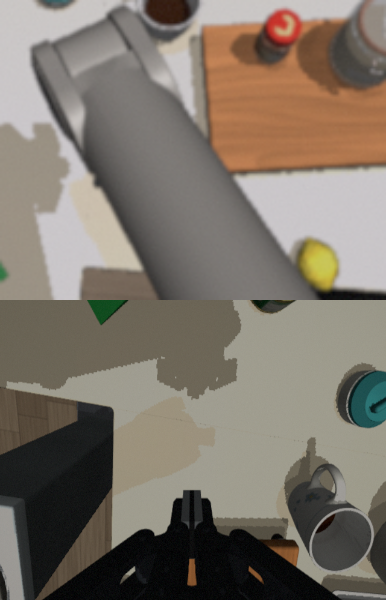

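The stand and its neighbours look as before; the arm hides the shims. I move aside for a numeric check.

```bash
python3 -m pendant '[[0,0.04,0,0,0],[0,0.04,0,0,0],[0,0.04,0,0,0],[0,0.04,0,0,0],[0,0.04,0,0,0],[0,0.04,0,0,0],[0,0,0,0,0],[0,0,0,0,0]]' | egrep 'pos|contact|t:'
python3 - <<'E'
from h import *
m=bot.camera_model('top');im,d=bot.read_camera('top')
F=np.array([483.3,157.1]);a=np.radians(7.8);M=np.array([[np.cos(a),np.sin(a)],[-np.sin(a),np.cos(a)]])
P=cloud('top',d,m)*1000;P[...,:2]=(P[...,:2]-F)@M.T
k=(abs(P[...,0])<12)&(P[...,1]>10)&(P[...,1]<85)
q=P[k]
for s in range(16,80,3):
    w=q[(q[:,1]>=s)&(q[:,1]<s+3)]
    if len(w):print(s,round(float(np.median(w[:,2])),1),end="; ")
h=cv2.cvtColor(im,cv2.COLOR_BGR2HSV);b=((h[...,1]>110)&(h[...,0]<20)).astype(np.uint8);b[:150]=0;b[240:]=0;b[:,:355]=0;b[:,470:]=0
n,l,st,_=cv2.connectedComponentsWithStats(b);i=1+st[1:,4].argmax();ys,xs=np.nonzero(l==i)
hull=cv2.convexHull((rays(m,np.c_[xs,ys],.05)[:,:2]*1000).astype(np.float32));print(np.round(cv2.approxPolyDP(hull,8,True)[:,0]).tolist())
E
```

```text
t: 27.18
eef_pos: [0.428, 0.5554, 0.3596]
tool_rot: [0.0, 0.656, 0.755, -0.0]
contact_force: [0.7, -1.1, -0.3]
16 50.7; 19 44.1; 22 18.1; 25 16.9; 28 17.3; 31 18.8; 34 18.5; 37 19.2; 40 19.0; 43 6.2; 46 7.8; 49 8.2; 52 7.7; 55 7.7; 58 5.6; 61 6.1; 64 3.2; 67 4.1; 70 0.5; 73 2.3; 76 2.6; 79 2.6; [[654.0, 198.0], [461.0, 172.0], [499.0, -85.0], [615.0, -60.0], [678.0, 12.0], [686.0, 101.0]]
```

The wedge sits on the flat shim with its thick end 42 mm out from the foot, where the push left it, and the stand has not moved. I hand in.

```bash
python3 -c "
from station import bot
print(bot.hand_in())"
```

```text
the job is handed in; nothing more can be done
None
```

The flat shim and wedge are both under the near left foot, with the wedge snug at about 4.4 N. The press check over that foot showed no rocking, but it reached about 26 N, firmer than the gentle press you asked for. The stand had not moved afterwards, and the job was handed in at about 27 s.

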